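# Pack the pepper shaker in the spice chest and latch the lid

### The arm

A 6-joint arm with a two-finger parallel gripper is mounted at the origin on a cart in front of the work surface, level with it; the furniture and walls round the work are solid. World frame = base frame: x ahead of the robot, y to its left, z up, the work surface at z = 0. Lengths are in m, angles in rad, forces in N, time in s.
With the tool pointing down it reaches from about 0.275 to 0.75 m from the base axis. Payload 10.2 kg.
Tool frame: the origin (TCP) lies at the very end of the fingers, on their centre line; the grasp point (between the pads) lies 19 mm behind it; z points along the fingers, y is the direction in which the jaws open and shut (so a half turn about z gives the same grasp; the last joint's range is limited). The gripper opens to 85 mm and grips with 20 to 120 N. Pads are 22 mm wide; open, the fingers measure 114 mm over their backs; the gripper's body (76 mm by 85 mm) begins 54 mm behind the grasp point. The pads swing forward as they close: fully open they stand 13 mm farther back than shut.
Start: joints at [-1.471, 0.313, 1.498, -0, 1.331, -0.223], TCP at [0.167, -0.498, 0.231] pointing down, gripper open.
Joint ranges: [-2.94, 2.94], [-0.97, 2.17], [0.19, 2.56], [-1.23, 4.37], [0.02, 3.11], [-2.88, 2.88]. Speed limits (rad/s): [2.39, 2.39, 3.01, 3.14, 3.14, 3.14].

### API

Orientations are given as a rotation vector (axis times angle).
In Python, from bench import env gives the robot as it stands. The module is installed in compiled form; this text tells all that it offers.
- The arm moves only by the tool step_arm, never from a script. Its argument "increments" is a list that holds one entry, the list of rows, each a list of 5 numbers: the shift along the tool's x, y, z as a fraction of full scale, then the turn about the tool's z as a fraction of full scale, then the gripper's target within -1 to 1 (fully open at 1, half-way at 0, shut at -1). In form: [[[tx, ty, tz, twist, claw], ...]]. A call has 1 to 8 rows; each row shifts and turns the commanded pose from where the row before left it, along the tool's axes as they then stand; what a row does not reach is not made up. Full scale, the value 1, is 25 mm for a shift and 8 degrees for a turn. A row lasts 1/10 s, in which the tool goes at most 50 mm and 8.59 degrees, less where a joint would pass 70% of its speed; a pose out of reach is approached as far as the arm can. A call with a number of a shift or a turn outside -1 to 1 is refused whole. A call with a gripper value outside its range is refused whole. The fingers move at their own pace and stop on an object; "squeeze" is the grip in N (left out, the last holds). Time passes only in rows, so rows that do not move let the fingers close. It gives the time, the measured TCP pose, the force and the opening at its end, in the units of the state.
- env.observe(): the state, without advancing time (a new reading comes with each control period).
- env.read_camera(name): name is "scene" or "side" or "wrist"; returns the picture (384x512x3 uint8, red, green, blue); there is no depth.
- env.calibration(name): a dict with "mtx" (3x3 intrinsics, pixels), "dist" ([k1, k2, p1, p2, k3] as OpenCV has them; the pictures are not rectified), "R" (3x3) and "t" (3): a world point X has camera coordinates R X + t. Camera axes: x right, y down, z forward; pixel columns grow to the right and rows downward; lengths in m; the calibration is good to about 2 mm. A picture is of the moment at which its call begins: read the wrist's pose just before it. calibration takes no time and is no camera call; for the wrist camera it gives the pose at the moment of the call.
- env.hand_in(): hands the job in, once; it reports no verdict.
The state is a dict: "clock": time; "qpos": joint angles; "joint_vel": joint speeds; "effort": joint torques, N m; "eef_pos": TCP position; "ee_rot": TCP orientation; "contact_force": force on the tool from outside, world axes, zero at the start; "wrist_torque": the same for the moment, N m; "finger_gap": opening from 0.0 (shut) to 1.0 (fully open).
Only numpy, scipy, OpenCV 4.12 (cv2) and the standard library are available. Lean on these libraries where they do the work, as an engineer would, in place of code of your own. Each camera call takes 0.05 s, during which the arm holds its last target. There are 200 camera calls.

### The job

Stand the pepper shaker upright on the floor of the wooden spice chest beside the jar, shut the lid, then hook the steel loop of the draw latch over the keeper on the lid and press the red lever down past centre until it is fully home. Leave the small glass and the tape roll where they are, and keep the jar upright in the chest.

Things in the scene. Friction and masses are not known exactly. Their poses are not given: they have to be found in the camera images.
- chest: open wooden spice chest, fixed to the worktop, outside 120 (x) x 220 (y) x 112 mm high without the lid, walls and floor 7 mm thick, inside 106 x 206 mm. Origin: centre of the underside, z up. Its -x side is the front, which bears the latch at its middle and roughly faces the robot. The jar stands in the -y half; the +y half is free
- pepper_shaker: loose pepper shaker with a grey top, 44 mm across, 90 mm tall, about 0.1 kg; straight 43 mm round body up to 70 mm, above it a cap 34 mm across. Origin: centre of the underside, z up. Stands in one of three places in a row in front of the dish rack (fixed, its front edge at world x = 0.47), the glass and the tape roll in the others, about 140 mm apart
- jar: loose spice jar already in the chest, 47 mm across, 98 mm tall; origin: centre of the underside, z up
- small_glass: loose clear glass cup (bystander), 72 mm across, 62 mm tall; origin: centre of the underside, z up
- lid (a joint): angle of the lid on the hinge along the chest's rear rim (rad): 0 shut, grows as it opens; it starts open at 1.4 to 1.6. The lid is a 120 x 220 x 14 mm board; its stiff hinge (0.2 N m) keeps it where it is left, so it must be pushed all the way down
- lid_hinge (a point): point on the lid's hinge axis, middle of the rear rim, at the underside of the lid, 112 mm above the worktop; it turns with the lid: its x axis runs along the lid away from the front edge, z is the lid's outer (top) side. The axis is its y
- lid_edge (a point): middle of the front edge of the lid's top face, 120 mm from the hinge and 14 mm above it when shut
- keeper_seat (a point): centre of the loop's bar when hooked: in the open-topped groove of the dark steel keeper on the lid's front, 18 mm out from the lid's front face, 118 mm above the worktop with the lid shut. Keeper 20 mm wide (y). Groove 12 mm wide front to back, its floor 3.5 mm below this point, its inner wall topped 6.5 mm above it. Moves with the lid; axes as lid_hinge
- latch_hinge (a point): middle of the lever's hinge axis (along the chest's y), on the chest's front, 22 mm out from the front face and 68 mm above the worktop; axes as the chest
- lever (a joint): angle of the red latch lever about latch_hinge (rad): its tilt outward (away from the chest) from straight up, less 0.349. 0: nearly upright; 1.22: level; 1.745: dead centre; 2.18: fully home at its stop, pointing down and out. Starts at 1.13 to 1.48, held by light friction (0.06 N m). Once hooked, a spring resists up to dead centre (about 5 N, 50 mm from the hinge), then helps it home
- lever_tip (a point): end of the lever (66 mm long from its hinge axis, 22 mm wide, 6 to 9 mm thick), on the face to be pressed (the upper face; it looks to the chest when the lever is raised). z axis: along the lever from hinge to tip; x axis: the pressed face's normal
- bail (a joint): angle (rad) of the steel loop about its pivot on the lever: the loop's tilt outward from straight up is (lever + 0.349) - bail, so it grows as the loop swings up and over toward the chest. Starts at 0.87 to 1.2, 0 to 3.0 possible; light friction holds it. The pivot lies 24 mm from latch_hinge, 1.047 rad further outward and down than the lever's direction
- bail_bar (a point): middle of the loop's cross bar (7 mm round, along y), its free end, 69 mm from its pivot; z axis from pivot to bar. Loop: frame of 7 mm bars, 44 mm wide outside, 30 mm inside; pinch it across the 44 mm from above, at the cross bar. The lever passes through inside it. Pulling the loop up raises the lever too; the loop stretches up to 10 mm (5 N per mm)
- keeper_lip (a point): top of the keeper's outer lip (4 mm thick), middle of its width, 8 mm further out than keeper_seat and 3 mm higher: the bar's centre must pass at least 4 mm above this point, then be lowered into the groove. Keeper ends 2 mm further out
- tape: loose brown roll of packing tape lying flat (bystander), 93 mm across, 48 mm tall; origin: centre of the underside, z up
Things that resemble listed ones, but are neither listed nor needed, are in the scene too. Leave any orange, purple or yellow look-alike of the pepper_shaker alone.

How it is judged:
By the outcome, as a careful person would: the job done as asked, in the order asked, and still so for the second after the job is handed in, with the robot touching nothing.
It also fails if it takes over 67 s, if anything falls off the work surface, if the arm or the gripper's body presses on something with over 40 N, if the wrist force passes 120 N, or if a joint passes its speed limit or range.

## Working session

There is one attempt and no reset: what is moved stays moved. The work goes in short steps, Python scripts to look and compute and a tool call to move; the robot and the scene stay as the last step left them, time stands still between calls to the robot, and variables do not carry over. Pictures are saved under pics/ and viewed, about 8 in all and at most 12, crops included, and the job is handed in when it is done.

Besides the shell and the picture viewer there is one more tool, called after "Request:" in YAML: its name, and indented under it one key for each argument. step_arm: Moves the arm, as the interface text tells. Shift numbers are shares of 25 mm and turn numbers shares of 8 degrees, none past 1 either way. Its arguments: {"type":"object","properties":{"increments":{"type":"array","items":{"type":"array","items":{"type":"array","items":{"type":"number"}}}},"squeeze":{"type":"number"}},"required":["increments"]}

```bash
mkdir -p pics; python3 - <<'E'
from bench import env
import cv2,numpy as np
print(env.observe())
a=env.read_camera("scene");b=env.read_camera("side")
cv2.imwrite("pics/scene0.png",a[:,:,::-1]);cv2.imwrite("pics/side0.png",b[:,:,::-1])
for n in("scene","side","wrist"):
    c=env.calibration(n);print(n,c)
    R=np.array(c["R"]);print(-R.T@np.array(c["t"]))
E
```

```text
{'clock': 0.0, 'qpos': array([-1.47142003e+00,  3.13489613e-01,  1.49843598e+00,  2.25919101e-05,
        1.33101167e+00, -2.23418352e-01]), 'joint_vel': array([ 0.00063136, -0.00040211,  0.00011455,  0.00040507, -0.00034852,
        0.00100611]), 'effort': array([-3.59696360e-04, -4.12269008e+01, -2.59740758e+01, -1.69135060e-04,
        4.24348604e-03, -2.19018361e-06]), 'eef_pos': array([ 0.16649813, -0.49762788,  0.23071523]), 'ee_rot': array([-3.09944169e+00, -5.04622395e-01, -1.65240680e-04]), 'contact_force': array([-0.67464814, -0.28456288, -0.24588184]), 'wrist_torque': array([-0.00948421, -0.03573483, -0.00273994]), 'finger_gap': 1.002891895790502}
scene {'mtx': array([[432.10291099,   0.        , 251.92681213],
       [  0.        , 432.10291099, 188.83366493],
       [  0.        ,   0.        ,   1.        ]]), 'dist': array([-0.14865839,  0.        ,  0.        ,  0.        ,  0.        ]), 'R': array([[ 0.6972629 , -0.71670044, -0.01284217],
       [-0.35293913, -0.32766344, -0.87639639],
       [ 0.62390577,  0.61561119, -0.4814192 ]]), 't': array([-0.43449773,  0.275
[... 380 characters left out ...]
33, -0.34614582, -0.9331168 ],
       [ 0.27380109,  0.89207785, -0.35948584]]), 't': array([-0.56160066,  0.13932326,  1.14971545])}
[ 0.23613523 -1.14054479  0.54776787]
wrist {'mtx': array([[312.46076566,   0.        , 257.64366158],
       [  0.        , 312.46076566, 191.52509112],
       [  0.        ,   0.        ,   1.        ]]), 'dist': array([-0.06750776,  0.        ,  0.        ,  0.        ,  0.        ]), 'R': array([[ 3.16745953e-01, -9.48510395e-01, -1.80888481e-04],
       [-9.15399110e-01, -3.05738694e-01,  2.61855532e-01],
       [-2.48427998e-01, -8.27760947e-02, -9.65107065e-01]]), 't': array([-0.52424798, -0.03456756,  0.37639722])}
[ 0.22791792 -0.47666661  0.37222049]
```

View pics/scene0.png

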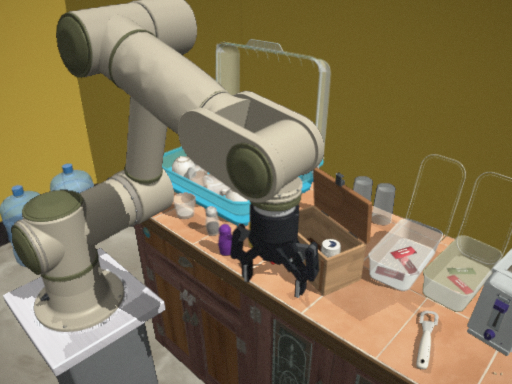

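View pics/side0.png

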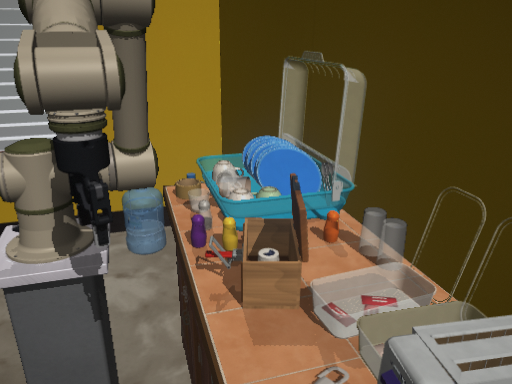

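Scene picture: grey-topped shaker at about (211,220), purple decoy (226,240), chest around (330,250), jar in it (331,245). Side picture: shaker (205,212), purple (198,232), yellow (230,235), chest front face left edge x≈243 with bottom corners (243,304), (299,306); the red latch at (215,255).

```bash
cat > h.py <<'E'
from bench import env
import cv2,numpy as np
from scipy.spatial.transform import Rotation as Rn
def ray(cal,p):
    u=cv2.undistortPoints(np.array([[p]],float),cal["mtx"],cal["dist"])[0,0]
    R=np.array(cal["R"]);return -R.T@cal["t"],R.T@np.r_[u,1]
def onz(cal,p,z):
    o,d=ray(cal,p);return o+d*(z-o[2])/d[2]
def tri(c1,p1,c2,p2):
    (o1,d1),(o2,d2)=ray(c1,p1),ray(c2,p2)
    s=np.linalg.lstsq(np.c_[d1,-d2],o2-o1,rcond=None)[0]
    a,b=o1+d1*s[0],o2+d2*s[1];return (a+b)/2,np.linalg.norm(a-b)
def proj(cal,X):
    return cv2.projectPoints(np.array(X,float).reshape(-1,3),cv2.Rodrigues(np.array(cal["R"]))[0],np.array(cal["t"]),cal["mtx"],cal["dist"])[0][:,0]
def shot(n,f):
    c=env.calibration(n);a=env.read_camera(n)[:,:,::-1].copy();cv2.imwrite("pics/"+f,a);return c,a
E
python3 - <<'E'
from h import *
np.set_printoptions(precision=3,suppress=True)
a=cv2.imread("pics/scene0.png")[150:350,150:400];b=cv2.imread("pics/side0.png")[170:320,160:360]
cv2.imwrite("pics/c0.png",np.hstack([cv2.resize(a,None,fx=1.6,fy=1.6*1.8) if 0 else cv2.resize(a,(400,320),interpolation=2),cv2.resize(b,(400,300),interpolation=2)[:,:] if 0 else cv2.copyMakeBorder(cv2.resize(b,(400,300),interpolation=2),0,20,0,0,0)]))
s=env.calibration("side");c=env.calibration("scene")
for p in [(243,304),(299,306)]: print(p,onz(s,p,0))
for p in [(326,291),(367,272)]: print(p,onz(c,p,0))
for p in [(205,224)]: print("shaker side",onz(s,p,0.0))
for p in [(212,234)]: print("shaker scene",onz(c,p,0.0))
E
```

```text
(243, 304) [ 0.437 -0.415  0.   ]
(299, 306) [ 0.551 -0.456  0.   ]
(326, 291) [ 0.451 -0.426  0.   ]
(367, 272) [ 0.585 -0.463  0.   ]
shaker side [0.434 0.006 0.   ]
shaker scene [ 0.422 -0.028  0.   ]
```

View pics/c0.png

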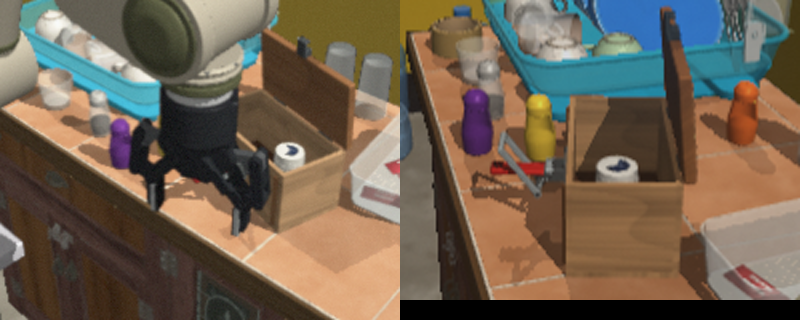

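```bash
cat >> h.py <<'E'
def units(target,yaw=None,st=None):
    """world TCP target -> total tool-axis shift in units of 25mm, twist in units of 8deg (yaw = heading of tool x, rad)"""
    st=st or env.observe();R=Rn.from_rotvec(st["ee_rot"]).as_matrix()
    y0=np.arctan2(R[1,0],R[0,0]);d=R.T@(np.array(target)-st["eef_pos"])/.025
    t=None if yaw is None else ((-(yaw-y0)+np.pi/2)%np.pi-np.pi/2)/np.deg2rad(8)
    print("units",d.round(2),"twist",t,"yaw now",np.rad2deg(y0).round(1),"pos",st["eef_pos"].round(4));return d,t
E
python3 - <<'E'
from h import *
np.set_printoptions(precision=3,suppress=True)
s=env.calibration("side");c=env.calibration("scene")
print(tri(c,(210.6,209.4),s,(204.5,201)))
print("bar/loop? lever side",)
units((.425,-.02,.30),0)
E
```

```text
(array([ 0.429, -0.023,  0.085]), np.float64(0.005856338675720087))
bar/loop? lever side
units [ 15.87 -14.84  -2.75] twist 2.3116132666849367 yaw now 18.5 pos [ 0.167 -0.498  0.231]
```

Request:
step_arm:
  increments:
    - [[0.9,-0.93,-0.5,0,0.5],[1,-0.93,-0.5,0,0.5],[1,-0.93,-0.4,0,0.5],[1,-0.93,-0.4,0,0.5],[1,-0.93,-0.3,0,0.5],[1,-0.93,0,0,0.5],[1,-0.93,0,0,0.5],[1,-0.93,0,0,0.5]]

```text
clock: 0.9
eef_pos: [0.2952, -0.2575, 0.2837]
ee_rot: [-3.101, -0.504, 0.0]
contact_force: [-0.1, -1.0, 0.3]
finger_gap: 0.751
```

Request:
step_arm:
  increments:
    - [[1,-0.93,0,0,0.5],[1,-0.93,0,0,0.5],[1,-0.93,0,0,0.5],[1,-0.93,0,0,0.5],[1,-0.93,0,0,0.5],[1,-0.93,0,0,0.5],[1,-0.93,0,0,0.5],[0.9,-0.93,0,0,0.5]]

```text
clock: 1.7
eef_pos: [0.4235, -0.0183, 0.2836]
ee_rot: [-3.101, -0.505, 0.0]
contact_force: [0.6, -0.7, 0.4]
finger_gap: 0.749
```

Request:
step_arm:
  increments:
    - [[0,0,0,0.8,0.2],[0,0,0,0.8,0.2],[0,0,0,0.7,0.2],[0,0,0,0,0.2],[0,0,0,0,0.2]]

```text
clock: 2.2
eef_pos: [0.423, -0.0198, 0.2837]
ee_rot: [-3.141, -0.007, 0.001]
contact_force: [-0.5, 0.0, -0.3]
finger_gap: 0.601
```

```bash
python3 - <<'E'
from h import *
units((.429,-.023,.031),0)
c,a=shot("wrist","w1.png");c2,b=shot("scene","s1.png");c3,d=shot("side","d1.png")
cv2.imwrite("pics/v1.png",np.hstack([cv2.resize(a,(400,300)),cv2.resize(d[160:310,160:360],(400,300),interpolation=2)]))
np.save("w1.npy",c,allow_pickle=True)
E
```

```text
units [ 0.24  0.13 10.11] twist 0.030153221264198712 yaw now 0.2 pos [ 0.423  -0.0198  0.2837]
```

View pics/v1.png

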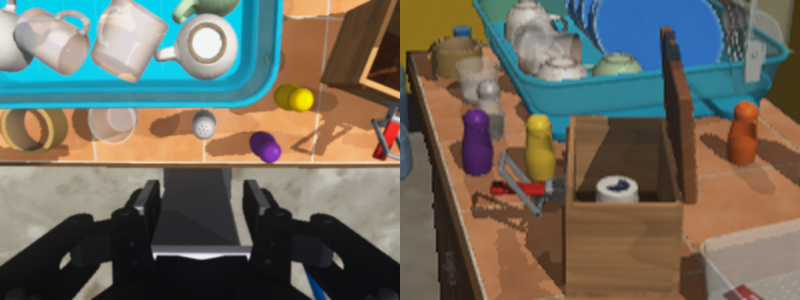

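Wrist view: tape (30,130), glass (112,124), shaker cap (204,118) (×1.28 for full pixels), yellow and purple decoys to the right, chest with latch at the right edge.

```bash
python3 - <<'E'
from h import *
c=np.load("w1.npy",allow_pickle=True).item()
a=cv2.imread("pics/w1.png");h=cv2.cvtColor(a,cv2.COLOR_BGR2HSV)
m=((h[:,:,1]<60)&(h[:,:,2]>90)).astype(np.uint8)
m[:, :235]=0;m[:,290:]=0;m[:138]=0;m[190:]=0
n,l,st,ce=cv2.connectedComponentsWithStats(m);print(st,ce)
for p in [(261,151),(261,156)]: print(onz(c,p,.09),onz(c,p,.08))
print("purple",onz(c,(350,182),.08),"yellow",onz(c,(386,126),.08))
E
```

```text
[[     0      0    512    384 195760]
 [   246    138     30     52    826]
 [   272    138     18      1     18]
 [   253    143      2      2      2]
 [   249    148      1      1      1]
 [   248    150      1      1      1]] [[255.47268083 191.63581426]
 [261.45157385 160.69733656]
 [280.5        138.        ]
 [253.5        143.5       ]
 [249.         148.        ]
 [248.         150.        ]]
[ 0.4420245  -0.02342725  0.09      ] [ 0.44065508 -0.02354677  0.08      ]
[ 0.43661418 -0.02346169  0.09      ] [ 0.43508328 -0.02358223  0.08      ]
purple [ 0.40581762 -0.12542963  0.08      ] yellow [ 0.46924452 -0.1606985   0.08      ]
```

Request:
step_arm:
  increments:
    - [[0.25,0.07,0.9,0,0.4],[0.25,0.08,0.9,0,0.4],[0,0,1,0,0.4],[0,0,1,0,0.4],[0,0,1,0,0.4],[0,0,1,0,0.4],[0,0,0.75,0,0.4],[0,0,0,0,0.4]]

```text
clock: 3.15
eef_pos: [0.4345, -0.0232, 0.1183]
ee_rot: [-3.14, -0.004, 0.007]
contact_force: [-0.7, 0.7, 0.6]
finger_gap: 0.701
```

```bash
python3 - <<'E'
from h import *
c,a=shot("wrist","w2.png")
units((.436,-.0235,.031),0)
h=cv2.cvtColor(a,cv2.COLOR_BGR2HSV)
p=proj(c,[(.436,-.0235,.09),(.436,-.0065,.09),(.436,-.0405,.09),(.419,-.0235,.09),(.453,-.0235,.09)]).astype(int)
print(p)
for q in p: cv2.circle(a,tuple(int(v) for v in q),2,(0,0,255),-1)
cv2.imwrite("pics/w2a.png",a)
E
```

```text
units [0.03 0.   3.55] twist 0.01607820147059467 yaw now 0.1 pos [ 0.4353 -0.0235  0.1197]
[[258 220]
 [228 220]
 [287 220]
 [258 247]
 [258 191]]
```

View pics/w2a.png

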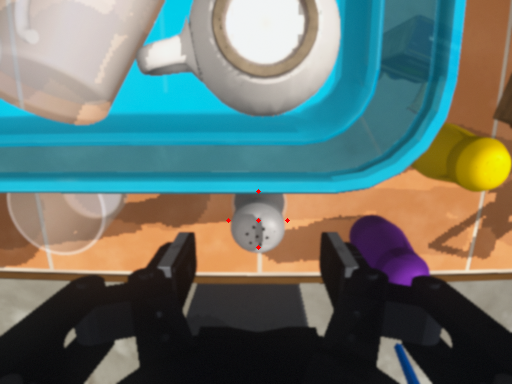

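The cap's centre shows at (257,228), 8 px below the predicted spot, so x ≈ 0.431; glass and decoys are clear of the fingers.

Request:
step_arm:
  increments:
    - [[-0.17,0,0.9,0,0.4],[0,0,0.9,0,0.4],[0,0,0.9,0,0.4],[0,0,0.9,0,0.4],[0,0,0,0,0.4],[0,0,0,0,-0.6],[0,0,0,0,-0.6],[0,0,0,0,-0.6]]
  squeeze: 30

```text
clock: 4.0
eef_pos: [0.4324, -0.0237, 0.0318]
ee_rot: [3.141, 0.003, 0.004]
contact_force: [-1.0, 2.6, 7.7]
finger_gap: 0.451
```

Request:
step_arm:
  increments:
    - [[0,0,0,0,-0.6],[0,0,-0.3,0,-0.6],[0,0,-0.8,0,-0.6],[0,0,-1,0,-0.6],[0,0,-1,0,-0.6],[0,0,-1,0,-0.6],[0,0,-1,0,-0.6],[0,0,-1,0,-0.6]]

```text
clock: 4.8
eef_pos: [0.4312, -0.0235, 0.1848]
ee_rot: [3.141, 0.003, 0.002]
contact_force: [0.7, 0.2, -2.2]
finger_gap: 0.45
```

Request:
step_arm:
  increments:
    - [[-0.4,1,-1,0,-0.6],[-0.4,1,-1,0,-0.6],[-0.4,1,-1,0,-0.6],[-0.4,1,-1,0,-0.6],[0,0,-1,0,-0.6],[0,0,-1,0,-0.6],[0,0,0,0,-0.6]]

```text
clock: 5.5
eef_pos: [0.3918, -0.124, 0.3362]
ee_rot: [3.138, 0.002, 0.009]
contact_force: [0.1, -0.3, -2.1]
finger_gap: 0.454
```

```bash
python3 - <<'E'
from h import *
c,a=shot("wrist","w3.png");np.save("w3.npy",c,allow_pickle=True)
c3,d=shot("scene","d3.png")
units((.47,-.25,.3),0)
cv2.imwrite("pics/v3.png",np.hstack([a,cv2.resize(d[150:342,200:344],(288,384),interpolation=2)]))
E
```

```text
units [3.14 5.07 1.31] twist 0.012633066055211861 yaw now 0.1 pos [ 0.3912 -0.1234  0.3327]
```

View pics/v3.png

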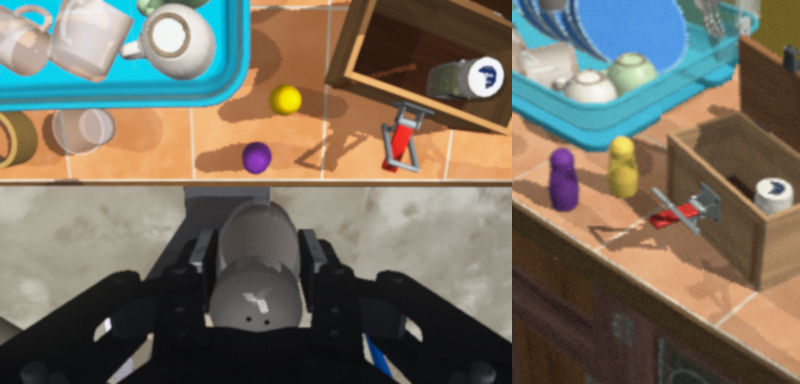

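The shaker is firmly held; the chest front rim runs from about (331,80) to (508,132) in the wrist view (yaw ≈ -16°), latch at (403,140).

Request:
step_arm:
  increments:
    - [[0.3,0.94,-0.3,0,-0.6],[0.3,0.94,-0.3,0,-0.6],[0.3,0.94,-0.3,0,-0.6],[0.3,0.94,-0.2,0,-0.6],[0.3,0.94,0,0,-0.6],[0.3,0.94,0,0,-0.6],[0.3,0.94,0,0,-0.6],[0.3,0.92,0,0,-0.6]]

```text
clock: 6.4
eef_pos: [0.4519, -0.3115, 0.3587]
ee_rot: [-3.14, -0.003, 0.003]
contact_force: [0.5, -0.3, -0.8]
finger_gap: 0.453
```

Request:
step_arm:
  increments:
    - [[0,0,0,1,-0.6],[0,0,0,1,-0.6],[0,0,0,0,-0.6],[0,0,0,0,-0.6]]

```text
clock: 6.8
eef_pos: [0.4517, -0.3107, 0.3593]
ee_rot: [-3.111, 0.428, 0.002]
contact_force: [0.8, 0.7, -1.6]
finger_gap: 0.452
```

```bash
python3 - <<'E'
from h import *
c,a=shot("wrist","w4.png");np.save("w4.npy",c,allow_pickle=True)
shot("scene","s4.png");shot("side","d4.png")
units((.53,-.33,.3),-.276)
cv2.imwrite("pics/v4.png",cv2.resize(a[:260],(788,400),interpolation=2))
E
```

```text
units [ 3.22 -0.11  2.39] twist 0.005592560421005192 yaw now -15.8 pos [ 0.4518 -0.3108  0.3599]
```

View pics/v4.png

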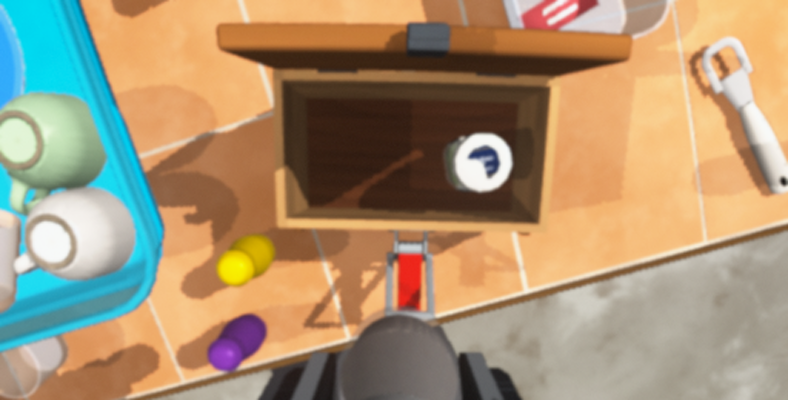

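Excellent overhead view: chest rim outer front corners (278,229) and (546,228), jar top (484,161), keeper on lid (428,38), latch lever (410,282), loop cross bar hidden near (410,320).

```bash
python3 - <<'E'
from h import *
np.set_printoptions(precision=4,suppress=True)
c=np.load("w4.npy",allow_pickle=True).item();k=1/1.539
P={n:onz(c,(u*k,v*k),z) for n,u,v,z in [("FL",278,229,.112),("FR",546,228,.112),("iFL",288,218,.112),("iBL",287,82,.112),("BR",560,72,.112),("BL",273,70,.112),("jar",484,161,.105),("levend",409,310,.085)]}
for n in P: print(n,P[n])
e=P["FL"]-P["FR"];print(np.linalg.norm(e),np.rad2deg(np.arctan2(-e[0],e[1])),np.linalg.norm(P["BL"]-P["FL"]))
yaw=np.arctan2(-e[0],e[1]);ex=np.array([np.cos(yaw),np.sin(yaw),0]);ey=np.array([-np.sin(yaw),np.cos(yaw),0])
C=(P["FL"]+P["FR"])/2+.06*ex;C[2]=0;print("C",C)
print("jar local",ex@(P["jar"]-C),ey@(P["jar"]-C))
# keeper / lid edge: assume local plane y; ray intersect with lid
for (u,v) in [(428,28),(428,50),(219,40),(631,50),(219,26),(631,38)]:
    o,d=ray(c,(u*k,v*k))
    for z in (.22,.235,.245):
        X=o+d*(z-o[2])/d[2];print((u,v),z,ex@(X-C),ey@(X-C))
for f,n in (("s4","scene"),("d4","side")):
    cc=env.calibration(n);a=cv2.imread(f"pics/{f}.png");h=cv2.cvtColor(a,cv2.COLOR_BGR2HSV)
    L=lambda x,y,z:C+x*ex+y*ey+np.array([0,0,z])
    print(n,proj(cc,[L(-.06,.11,.112),L(-.06,-.11,.112),L(-.082,0,.068),L(-.06,-.11,0),L(.06,-.11,0)]))
    m=((h[:,:,1]>150)&(h[:,:,2]>60)&((h[:,:,0]<5)|(h[:,:,0]>175))).astype(np.uint8)
    N,l,st,ce=cv2.connectedComponentsWithStats(m)
    print([ (s.tolist(),x.round(1).tolist()) for s,x in zip(st,ce) if 15<s[4]<5000])
E
```

```text
FL [ 0.4916 -0.2223  0.112 ]
FR [ 0.4336 -0.4322  0.112 ]
iFL [ 0.4978 -0.233   0.112 ]
iBL [ 0.596  -0.2652  0.112 ]
BR [ 0.5476 -0.467   0.112 ]
BL [ 0.6073 -0.2577  0.112 ]
jar [ 0.4981 -0.3966  0.105 ]
levend [ 0.3884 -0.3049  0.085 ]
0.2178247669236238 -15.453506617476469 0.12093750599383732
C [ 0.5205 -0.3432  0.    ]
jar local -0.007283450277944188 -0.05739092711614516
(428, 28) 0.22 0.06172857082720503 -0.004722833326534738
(428, 28) 0.235 0.057901567464272316 -0.0038056188231537736
(428, 28) 0.245 0.055350231888983775 -0.0031941424875665363
(428, 50) 0.22 0.050589473985637144 -0.004808130693270665
(428, 50) 0.235 0.04735773020597359 -0.003886358003916559
(428, 50) 0.245 0.04520323435286454 -0.0032718428776805347
(219, 40) 0.22 0.05742463393860433 0.10853918543906867
(219, 40) 0.235 0.05382762764950659 0.10340381748899173
(219, 40) 0.245 0.0514296234567748 0.09998023885560714
(631, 50) 0.22 0.05229325157151359 -0.11647459797955806
(631, 50) 0.235 0.04897046002108571 -0.10958550713798808
(631, 50) 0.245 0.046755265654133855 -0.10499277991027473
(219, 26) 0.22 0.06455805167021529 0.10803528073038215
(219, 26) 0.235 0.06057984434421138 0.1029268408258341
(219, 26) 0.245 0.0579277061268755 0.09952121422280213
(631, 38) 0.22 0.05849436698058291 -0.11595049657400713
(631, 38) 0.235 0.05484019547837721 -0.10908941306451231
(631, 38) 0.245 0.052404081143573526 -0.10451535739151577
scene [[276.2704 217.0568]
 [327.8883 260.2937]
 [292.4105 253.9574]
 [324.2174 296.1192]
 [360.5014 279.0396]]
[([283, 252, 10, 7, 42], [287.5, 254.8]), ([269, 255, 14, 9, 80], [275.3, 259.1])]
side [[243.16   218.1846]
 [243.3905 263.4062]
 [233.7425 255.424 ]
 [243.4366 309.3647]
 [299.7732 308.8389]]
[([205, 251, 12, 6, 49], [210.1, 254.1]), ([219, 251, 13, 7, 69], [226.3, 253.8]), ([362, 296, 34, 9, 144], [375.9, 300.8])]
```

Request:
step_arm:
  increments:
    - [[0.93,-0.5,0,0,-0.6],[0.93,-0.5,0,0,-0.6],[0.93,-0.5,0.3,0,-0.6],[0,0,1,0,-0.6],[0,0,1,0,-0.6],[0,0,1,0,-0.6],[0,0,1,0,-0.6],[0,0,1,0,-0.6]]

```text
clock: 7.75
eef_pos: [0.5291, -0.2939, 0.2265]
ee_rot: [3.112, -0.432, -0.0]
contact_force: [-0.2, -0.0, -1.5]
finger_gap: 0.453
```

Request:
step_arm:
  increments:
    - [[0,0,1,0,-0.6],[0,0,1,0,-0.6],[0,0,1,0,-0.6],[0,0,1,0,-0.6],[0,0,1,0,-0.6],[0,0,1,0,-0.6],[0,0,0.5,0,-0.6],[0,0,0.5,0,-0.6]]

```text
clock: 8.55
eef_pos: [0.5295, -0.2955, 0.053]
ee_rot: [3.109, -0.433, 0.003]
contact_force: [-7.2, -15.2, 11.6]
finger_gap: 0.45
```

Request:
step_arm:
  increments:
    - [[0,0,0,0,-0.6],[0,0,0.15,0,-0.6],[0,0,0,0,-0.6]]

```text
clock: 8.85
eef_pos: [0.5295, -0.2967, 0.05]
ee_rot: [3.107, -0.434, 0.004]
contact_force: [-3.1, -11.4, -1.8]
finger_gap: 0.449
```

```bash
python3 - <<'E'
from h import *
units((.5292,-.2938,.039),-.273);print(env.observe()["contact_force"])
E
```

```text
units [-0.05 -0.11  0.44] twist -0.034518655215978356 yaw now -15.9 pos [ 0.5295 -0.2967  0.05  ]
[ -3.10250108 -11.38151172  -1.79050582]
```

Something presses at the +y side (gripper linkage against the chest wall). I lift slightly, shift 10 mm toward the jar side, then lower.

Request:
step_arm:
  increments:
    - [[0,0.2,-0.3,0,-0.6],[0,0.3,0,0,-0.6],[0,0,0,0,-0.6]]

```text
clock: 9.15
eef_pos: [0.5258, -0.3071, 0.0568]
ee_rot: [3.111, -0.435, 0.002]
contact_force: [-0.5, 0.0, -1.2]
finger_gap: 0.454
```

Request:
step_arm:
  increments:
    - [[0,0,0.3,0,-0.6],[0,0,0.25,0,-0.6],[0,0,0.15,0,-0.6],[0,0,0,0,-0.6]]

```text
clock: 9.55
eef_pos: [0.5259, -0.3057, 0.039]
ee_rot: [-3.111, 0.434, 0.0]
contact_force: [-1.8, 2.3, 5.4]
finger_gap: 0.45
```

```bash
python3 - <<'E'
from h import *
units((.5292-.0027,-.2938-.0096,.039),-.273)
c,a=shot("wrist","w5.png");c2,b=shot("side","d5.png")
cv2.imwrite("pics/v5.png",np.hstack([cv2.resize(a,(400,300)),cv2.resize(b[160:310,190:390],(400,300),interpolation=2)]))
E
```

```text
units [-0.   -0.09  0.  ] twist -0.029709041450469625 yaw now -15.9 pos [ 0.5259 -0.3057  0.039 ]
```

View pics/v5.png

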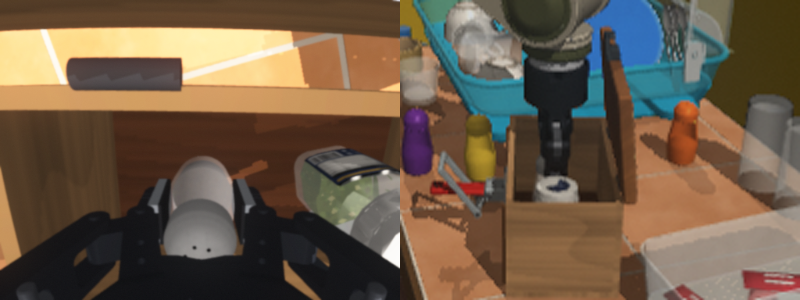

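Shaker stands on the floor (5 N upward), jar upright. Release with a small opening and rise.

Request:
step_arm:
  increments:
    - [[0,0,0,0,0.1],[0,0,0,0,0.1],[0,0,-0.3,0,0.1],[0,0,-0.8,0,0.1],[0,0,-1,0,0.1],[0,0,-1,0,0.1],[0,0,-1,0,0.1],[0,0,-1,0,0.1]]

```text
clock: 10.45
eef_pos: [0.5257, -0.306, 0.1678]
ee_rot: [3.111, -0.435, 0.001]
contact_force: [0.5, -0.3, -0.4]
finger_gap: 0.554
```

Request:
step_arm:
  increments:
    - [[0,0,-1,0,-0.5],[0,0,-1,0,-1],[0,0,-1,0,-1],[0,0,-1,0,-1],[0,0,-1,0,-1],[0,0,0,0,-1]]

```text
clock: 11.05
eef_pos: [0.5264, -0.3066, 0.2954]
ee_rot: [3.108, -0.434, 0.009]
contact_force: [0.7, 0.7, -0.4]
finger_gap: -0.002
```

```bash
python3 - <<'E'
from h import *
units((.6,-.36,.3),-.273)
c,a=shot("wrist","w6.png");np.save("w6.npy",c,allow_pickle=True);c2,b=shot("side","d6.png")
cv2.imwrite("pics/v6.png",np.hstack([cv2.resize(a,(400,300)),cv2.resize(b[160:310,190:390],(400,300),interpolation=2)]))
E
```

```text
units [ 3.42  1.25 -0.16] twist -0.0321212403045832 yaw now -15.9 pos [ 0.5264 -0.3066  0.2954]
```

View pics/v6.png

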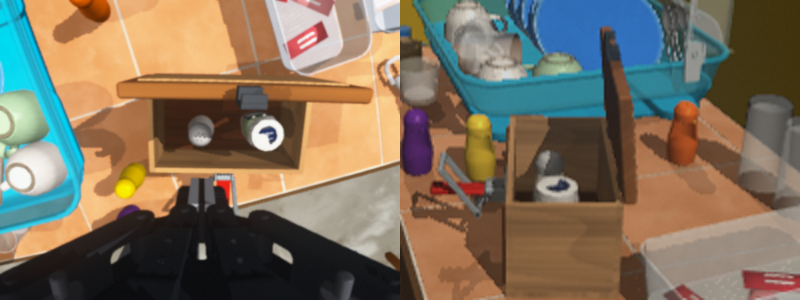

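Shaker cap at (201,130) and jar top (267,133) both upright inside; lid at (245,88) open. Now push the lid shut from behind.

Request:
step_arm:
  increments:
    - [[0.84,0,0,0,-1],[0.84,0,0,0,-1],[0.84,0,0,0,-1],[0.84,0,0,0,-1],[0.84,0,0,0,-1],[0,0,0.8,0,-1],[0,0,0.8,0,-1],[0,0,0.8,0,-1]]

```text
clock: 11.95
eef_pos: [0.6265, -0.3346, 0.2287]
ee_rot: [-3.11, 0.434, 0.004]
contact_force: [0.1, -0.1, -0.4]
finger_gap: -0.003
```

Request:
step_arm:
  increments:
    - [[0,0,0.9,0,-1],[0,0,0.9,0,-1],[0,0,0,0,-1]]

```text
clock: 12.25
eef_pos: [0.6254, -0.3339, 0.1815]
ee_rot: [-3.107, 0.434, 0.012]
contact_force: [0.2, -1.4, -0.1]
finger_gap: -0.0
```

Request:
step_arm:
  increments:
    - [[-0.6,0,-0.15,0,-1],[-0.6,0,-0.15,0,-1],[-0.6,0,0,0,-1],[-0.6,0,0,0,-1],[-0.8,0,0.3,0,-1],[-0.6,0,0.5,0,-1],[-0.4,0,0.5,0,-1]]

```text
clock: 12.95
eef_pos: [0.5253, -0.306, 0.1623]
ee_rot: [3.111, -0.435, 0.002]
contact_force: [0.7, 0.5, 1.1]
finger_gap: 0.002
```

```bash
cat >> h.py <<'E'
YAW=np.deg2rad(-15.8);C=np.array([.5205,-.3432,0.])
M=np.array([[np.cos(YAW),-np.sin(YAW),0],[np.sin(YAW),np.cos(YAW),0],[0,0,1]])
def loc(X): return M.T@(np.array(X)-C)
def wor(x): return C+M@np.array(x)
E
python3 - <<'E'
from h import *
s=env.observe();print(loc(s["eef_pos"]),s["contact_force"])
E
```

```text
[-0.00546389  0.0370676   0.16233668] [0.74671454 0.48334169 1.08900493]
```

Request:
step_arm:
  increments:
    - [[-0.3,0,0.5,0,-1],[-0.2,0,0.5,0,-1],[-0.1,0,0.4,0,-1],[0,0,0.3,0,-1],[0,0,0,0,-1],[0,0,0,0,-1]]

```text
clock: 13.55
eef_pos: [0.5114, -0.3021, 0.1253]
ee_rot: [3.109, -0.433, 0.002]
contact_force: [-19.6, 13.1, 47.3]
finger_gap: -0.002
```

```bash
python3 - <<'E'
from h import *
s=env.observe();print(loc(s["eef_pos"]),s["contact_force"])
E
```

```text
[-0.01992479  0.03704268  0.12528205] [-19.63520688  13.12250875  47.34528116]
```

Lid is down (tip at 0.1253 ≈ lid top 0.126). Relieve, and go to a pose in front of the latch to look.

Request:
step_arm:
  increments:
    - [[0,0,-0.4,0,-1],[0,0,-0.6,0,-1],[-0.9,0.2,-0.8,0,-1],[-0.9,0.2,-0.8,0,-1],[-0.9,0.2,-0.8,0,-1],[-0.9,0.2,-0.8,0,-1],[-0.9,0.2,-0.8,0,-1],[-0.9,0.2,0,0,-1]]

```text
clock: 14.35
eef_pos: [0.3732, -0.2946, 0.2466]
ee_rot: [3.108, -0.434, 0.006]
contact_force: [0.3, -0.5, 0.7]
finger_gap: 0.001
```

Request:
step_arm:
  increments:
    - [[-0.9,0.2,0,0,-1],[-0.9,0.1,0,0,-1],[0,0,0,0,-1],[0,0,0,0,-1]]

```text
clock: 14.75
eef_pos: [0.3282, -0.289, 0.2443]
ee_rot: [3.11, -0.436, 0.001]
contact_force: [0.1, 0.1, -0.1]
finger_gap: -0.002
```

```bash
python3 - <<'E'
from h import *
np.set_printoptions(precision=4,suppress=True)
s=env.observe();print(loc(s["eef_pos"]),s["contact_force"])
c,a=shot("wrist","w7.png");np.save("w7.npy",c,allow_pickle=True);c2,b=shot("side","d7.png");c3,e=shot("scene","s7.png")
print(proj(c,[wor((-.06,.11,.126)),wor((-.06,-.11,.126)),wor((-.078,0,.118)),wor((-.082,0,.068))]))
u,v=proj(c2,wor((-.09,0,.09)))[0].astype(int);print(u,v)
cr=cv2.resize(b[v-40:v+40,u-50:u+30],(300,300),interpolation=2)
print(proj(c,wor((-.1,0,.08))))
cv2.imwrite("pics/v7.png",np.hstack([cv2.resize(a[60:260,130:380],(500,400),interpolation=2),cv2.copyMakeBorder(cr,0,100,0,0,0)]))
E
```

```text
[-0.1997 -0.0002  0.2443] [ 0.1034  0.0745 -0.1043]
[[113.4587  10.1686]
 [398.8388   9.2436]
 [256.2436  34.2176]
 [256.423   50.5711]]
230 246
[[256.4633  68.8233]]
```

View pics/v7.png

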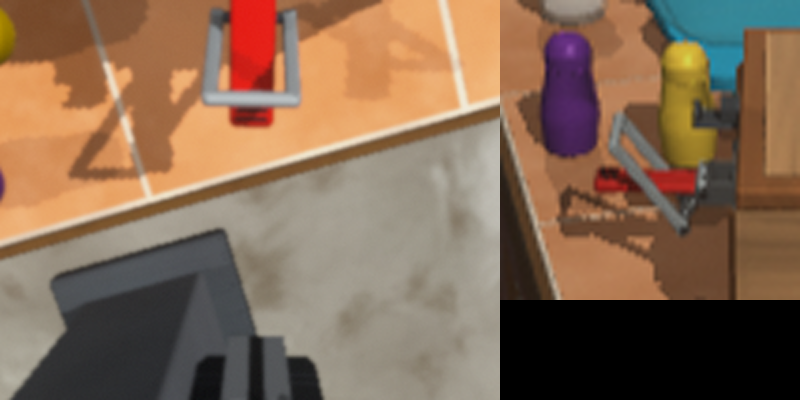

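Wrist crop: loop cross bar centre at (251,100), ends (203,102)–(299,98); lever tip at (251,120). Side crop: bar about (616,131), lever level from (700,180) to (597,178), keeper (712,113), loop pivot near (685,225); the lid is shut.

```bash
cat > tr.py <<'E'
from h import *
np.set_printoptions(precision=4,suppress=True)
cw=np.load("w7.npy",allow_pickle=True).item();cs=env.calibration("side")
S=lambda u,v:((u-500)/3.75+180,v/3.75+206)
W=lambda u,v:(u/2+130,v/2+60)
X,g=tri(cw,W(251,100),cs,S(616,131));print("bar",loc(X),g)
X,g=tri(cw,W(251,122),cs,S(597,178));print("lever tip",loc(X),g)
def model(lev,bail):
    H=np.array([-.082,.068]);t=lev+.349;d=lambda a:np.array([-np.sin(a),np.cos(a)])
    p=H+.024*d(t+1.047);b=p+.069*d(t-bail);return b,p,H+.066*d(t)
for lev in (1.15,1.25,1.35,1.45):
  for bail in (.87,1.,1.1,1.2):
    b,p,t=model(lev,bail)
    print(lev,bail,b.round(4),t.round(4),*[proj(cc,wor((q[0],0,q[1]))).round(0)[0] for q in (b,t) for cc in (cw,cs)])
print("obs bar W",W(251,100),"S",S(616,131),"tip W",W(251,122),"S",S(597,178))
print("keeper seat S pred",proj(cs,wor((-.078,0,.118))),"obs",S(712,113))
E
python3 tr.py
```

```text
bar [-0.1354  0.0011  0.1047] 0.003480748464984495
lever tip [-0.1471  0.0012  0.0723] 0.0016513042422355725
1.15 0.87 [-0.1361  0.1039] [-0.1478  0.0727] [257. 109.] [210. 241.] [257. 121.] [205. 254.]
1.15 1.0 [-0.1285  0.1087] [-0.1478  0.0727] [257. 100.] [213. 240.] [257. 121.] [205. 254.]
1.15 1.1 [-0.1223  0.1117] [-0.1478  0.0727] [256.  92.] [216. 238.] [257. 121.] [205. 254.]
1.15 1.2 [-0.1158  0.1141] [-0.1478  0.0727] [256.  84.] [219. 237.] [257. 121.] [205. 254.]
1.25 0.87 [-0.1394  0.0984] [-0.148   0.0661] [257. 113.] [208. 244.] [257. 121.] [205. 256.]
1.25 1.0 [-0.1323  0.1039] [-0.148   0.0661] [257. 104.] [211. 241.] [257. 121.] [205. 256.]
1.25 1.1 [-0.1264  0.1075] [-0.148   0.0661] [257.  97.] [214. 240.] [257. 121.] [205. 256.]
1.25 1.2 [-0.1202  0.1105] [-0.148   0.0661] [256.  90.] [217. 239.] [257. 121.] [205. 256.]
1.35 0.87 [-0.1421  0.0925] [-0.1475  0.0596] [257. 115.] [207. 246.] [257. 120.] [205. 259.]
1.35 1.0 [-0.1356  0.0987] [-0.1475  0.0596] [257. 108.] [210. 244.] [257. 120.] [205. 259.]
1.35 1.1 [-0.1302  0.1028] [-0.1475  0.0596] [257. 102.] [212. 242.] [257. 120.] [205. 259.]
1.35 1.2 [-0.1243  0.1064] [-0.1475  0.0596] [256.  95.] [215. 240.] [257. 120.] [205. 259.]
1.45 0.87 [-0.1443  0.0863] [-0.1463  0.0531] [257. 118.] [206. 248.] [257. 119.] [206. 261.]
1.45 1.0 [-0.1384  0.0932] [-0.1463  0.0531] [257. 111.] [209. 246.] [257. 119.] [206. 261.]
1.45 1.1 [-0.1334  0.0979] [-0.1463  0.0531] [257. 106.] [211. 244.] [257. 119.] [206. 261.]
1.45 1.2 [-0.1279  0.102 ] [-0.1463  0.0531] [257.  99.] [213. 242.] [257. 119.] [206. 261.]
obs bar W (255.5, 110.0) S (210.93333333333334, 240.93333333333334) tip W (255.5, 121.0) S (205.86666666666667, 253.46666666666667)
keeper seat S pred [[235.3274 235.9065]] obs (236.53333333333333, 236.13333333333333)
```

Lever ≈ 1.15 and bail ≈ 0.87 reproduce both views; bar at chest-local (-0.136, 0.001, 0.104). Now grip the loop across its sides.

Request:
step_arm:
  increments:
    - [[0.64,0,0.5,0,0.5],[0.64,0,0.5,0,0.5],[0.64,0,0.5,0,0.5],[0.64,0,0.5,0,0.5],[0,0,0.9,0,0.5],[0,0,0.9,0,0.4],[0,0,0.9,0,0.4],[0,0,0.9,0,0.4]]

```text
clock: 15.7
eef_pos: [0.3901, -0.3061, 0.1026]
ee_rot: [-3.111, 0.433, 0.0]
contact_force: [-0.7, -0.3, -0.1]
finger_gap: 0.696
```

Request:
step_arm:
  increments:
    - [[0,0,0.9,0,0.4],[0,0,0,0,0.4],[0,0,0,0,-0.6],[0,0,0,0,-0.6],[0,0,0,0,-0.6],[0,0,0,0,-0.6]]
  squeeze: 35

```text
clock: 16.3
eef_pos: [0.39, -0.306, 0.082]
ee_rot: [-3.111, 0.435, -0.002]
contact_force: [1.7, 5.1, -0.3]
finger_gap: 0.502
```

```bash
python3 - <<'E'
from h import *
np.set_printoptions(precision=4,suppress=True)
s=env.observe();print(loc(s["eef_pos"]),M.T@s["contact_force"],s["finger_gap"])
c,a=shot("wrist","w8.png")
E
```

```text
[-0.1357  0.0003  0.082 ] [ 0.3056  5.3369 -0.316 ] 0.5019387572128597
```

Request:
step_arm:
  increments:
    - [[0.2,0,-0.32,0,-0.6],[0.3,0,-0.32,0,-0.6],[0.33,0,-0.36,0,-0.6],[0,0,0,0,-0.6],[0,0,0,0,-0.6]]

```text
clock: 16.85
eef_pos: [0.4101, -0.3115, 0.1071]
ee_rot: [-3.111, 0.434, 0.0]
contact_force: [0.6, 6.0, -0.8]
finger_gap: 0.506
```

```bash
python3 - <<'E'
from h import *
np.set_printoptions(precision=4,suppress=True)
s=env.observe();print(loc(s["eef_pos"]),M.T@s["contact_force"],s["finger_gap"])
c2,b=shot("side","d9.png");c,a=shot("wrist","w9.png")
cv2.imwrite("pics/v9.png",np.hstack([cv2.resize(a[60:300,130:390],(433,400),interpolation=2),cv2.resize(b[206:286,190:260],(350,400),interpolation=2)]))
E
```

```text
[-0.1149  0.0004  0.1071] [-1.0789  5.8961 -0.8187] 0.5060327053318633
```

View pics/v9.png

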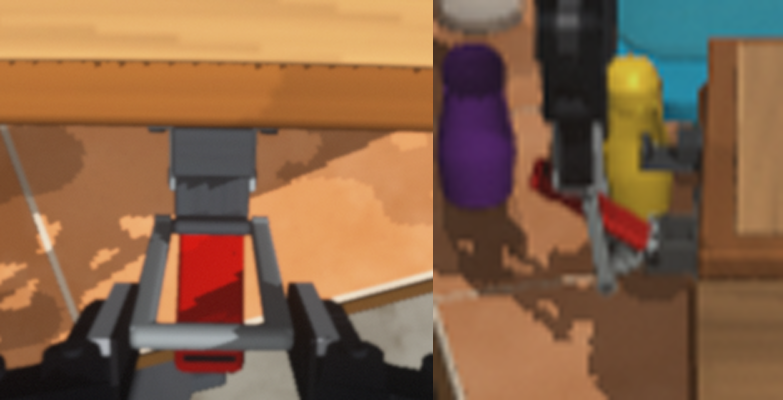

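The loop is held between the pads and follows: bar at (212,335) in the wrist crop, lever raised; the keeper shows ahead at (212,160).

```bash
python3 - <<'E'
from h import *
np.set_printoptions(precision=4,suppress=True)
c=env.calibration("wrist")
p=(212/1.6654+130,335/1.6667+60)
o,d=ray(c,p);o,d=loc(o),M.T@d
for x in (-.118,-.115,-.112): print(o+d*(x-o[0])/d[0])
# keeper points: outer edge / lip top (row ~ 180-188?)
for z in (.118,.121):
    for v in (130,178,188): print(v,z,loc(onz(c,(212/1.6654+130,v/1.6667+60),z)))
# where should bar/lips appear
print(proj(c,[wor((-.115,0,z)) for z in (.122,.128,.132)]))
print("lip top outer pred",proj(c,[wor((-.088,0,.121)),wor((-.06,0,.126))]))
E
```

```text
[-0.118   0.0002  0.1194]
[-0.115   0.0002  0.1251]
[-0.112   0.0002  0.1308]
130 0.118 [-0.0625  0.0001  0.118 ]
178 0.118 [-0.0746  0.0001  0.118 ]
188 0.118 [-0.0772  0.0001  0.118 ]
130 0.121 [-0.0622  0.0001  0.121 ]
178 0.121 [-0.074   0.0001  0.121 ]
188 0.121 [-0.0766  0.0001  0.121 ]
[[257.7157 257.7523]
 [257.7171 264.2511]
 [257.7182 268.8987]]
lip top outer pred [[257.5976 199.1707]
 [257.4527 133.5915]]
```

Request:
step_arm:
  increments:
    - [[0.1,0,-0.22,0,-0.6],[0.35,0,0,0,-0.6],[0.35,0,0,0,-0.6],[0.35,0,0,0,-0.6],[0.33,0,0,0,-0.6],[0,0,0,0,-0.6]]

```text
clock: 17.55
eef_pos: [0.4454, -0.3217, 0.1121]
ee_rot: [-3.11, 0.434, 0.003]
contact_force: [-1.9, 4.6, -3.1]
finger_gap: 0.503
```

```bash
python3 - <<'E'
from h import *
np.set_printoptions(precision=4,suppress=True)
s=env.observe();print(loc(s["eef_pos"]),M.T@s["contact_force"],s["finger_gap"])
c,a=shot("wrist","w10.png");cs,b=shot("side","d10.png")
col=a[180:330,250:265].astype(int).mean(1)
h=cv2.cvtColor(a,cv2.COLOR_BGR2HSV)[180:330,250:265].mean(1).astype(int)
print([(180+i,*col[i].astype(int)) for i in range(0,150,4)])
print(proj(c,[wor((-.078,0,z)) for z in (.118,.126,.130,.134)]),"lip",proj(c,[wor((-.088,0,.121)),wor((-.06,0,.126))]))
E
```

```text
[-0.0781  0.0002  0.1121] [-3.1161  3.8857 -3.1456] 0.5032775909286435
[(180, np.int64(88), np.int64(145), np.int64(198)), (184, np.int64(93), np.int64(151), np.int64(205)), (188, np.int64(60), np.int64(109), np.int64(162)), (192, np.int64(47), np.int64(101), np.int64(167)), (196, np.int64(46), np.int64(97), np.int64(162)), (200, np.int64(45), np.int64(96), np.int64(159)), (204, np.int64(45), np.int64(96), np.int64(160)), (208, np.int64(46), np.int64(97), np.int64(161)), (212, np.int64(40), np.int64(85), np.int64(143)), (216, np.int64(34), np.int64(69), np.int64(116)), (220, np.int64(50), np.int64(51), np.int64(56)), (224, np.int64(65), np.int64(63), np.int64(64)), (228, np.int64(63), np.int64(61), np.int64(62)), (232, np.int64(63), np.int64(61), np.int64(62)), (236, np.int64(62), np.int64(61), np.int64(61)), (240, np.int64(64), np.int64(62), np.int64(63)), (244, np.int64(53), np.int64(52), np.int64(53)), (248, np.int64(54), np.int64(53), np.int64(53)), (252, np.int64(38), np.int64(37), np.int64(41)), (256, np.int64(68), np.int64(67), np.int64(67)), (260, np.int64(117), np.int64(116)
[... 289 characters left out ...]
p.int64(17), np.int64(108)), (288, np.int64(12), np.int64(16), np.int64(90)), (292, np.int64(11), np.int64(15), np.int64(90)), (296, np.int64(11), np.int64(15), np.int64(81)), (300, np.int64(10), np.int64(13), np.int64(66)), (304, np.int64(14), np.int64(15), np.int64(29)), (308, np.int64(11), np.int64(14), np.int64(70)), (312, np.int64(13), np.int64(14), np.int64(28)), (316, np.int64(10), np.int64(13), np.int64(75)), (320, np.int64(12), np.int64(12), np.int64(27)), (324, np.int64(11), np.int64(13), np.int64(89)), (328, np.int64(12), np.int64(16), np.int64(129))]
[[257.4219 248.6446]
 [257.405  256.4406]
 [257.3958 260.6631]
 [257.3861 265.1262]] lip [[257.4587 270.6391]
 [257.3203 218.7962]]
```

Bar spans rows 257–270 (centre 263), i.e. z ≈ 0.132 at x = -0.078: above the lip. Lower it into the groove.

Request:
step_arm:
  increments:
    - [[0,0,0.2,0,-0.6],[0,0,0.2,0,-0.6],[0,0,0.15,0,-0.6],[0,0,0,0,-0.6]]

```text
clock: 18.05
eef_pos: [0.4468, -0.3223, 0.1004]
ee_rot: [3.11, -0.435, 0.006]
contact_force: [1.8, 7.2, 5.9]
finger_gap: 0.501
```

```bash
python3 - <<'E'
from h import *
np.set_printoptions(precision=4,suppress=True)
s=env.observe();print(loc(s["eef_pos"]),M.T@s["contact_force"],s["finger_gap"])
c,a=shot("wrist","w11.png")
col=a[220:330,250:265].astype(int).mean(1)
print([(220+i,*col[i].astype(int).tolist()) for i in range(0,90,3)])
print(proj(c,[wor((-.078,0,z)) for z in (.118,.126,.130)]),"lip",proj(c,[wor((-.088,0,.121)),wor((-.06,0,.126))]))
E
```

```text
[-0.0766  0.0001  0.1004] [-0.2037  7.3999  5.8817] 0.5005989653248434
[(220, 39, 83, 140), (223, 38, 80, 134), (226, 37, 78, 132), (229, 32, 64, 108), (232, 38, 42, 50), (235, 61, 60, 61), (238, 62, 60, 61), (241, 61, 59, 59), (244, 62, 60, 60), (247, 61, 58, 59), (250, 61, 59, 59), (253, 62, 60, 59), (256, 62, 60, 60), (259, 82, 81, 79), (262, 115, 114, 111), (265, 101, 100, 98), (268, 81, 80, 79), (271, 67, 66, 67), (274, 26, 27, 33), (277, 23, 24, 31), (280, 30, 30, 36), (283, 40, 39, 44), (286, 40, 40, 85), (289, 20, 26, 194), (292, 19, 25, 198), (295, 19, 25, 198), (298, 18, 25, 198), (301, 19, 25, 198), (304, 18, 24, 197), (307, 17, 23, 197)]
[[257.0323 263.0768]
 [257.0163 272.2539]
 [257.0076 277.2552]] lip [[257.0994 286.7789]
 [256.872  231.9367]]
```

Bar (rows 259–271) now sits at z ≈ 0.119 with the lip visible in front of it at rows 274–287: it is in the groove. Release, rise and back off.

Request:
step_arm:
  increments:
    - [[0,0,0,0,-0.1],[0,0,0,0,0.3],[0,0,0,0,0.4],[0,0,-0.4,0,0.4],[0,0,-0.9,0,0.4],[0,0,-0.9,0,0.4],[0,0,-0.9,0,0.4],[0,0,-0.9,0,0.4]]

```text
clock: 18.9
eef_pos: [0.4451, -0.3224, 0.2001]
ee_rot: [3.11, -0.435, 0.001]
contact_force: [0.1, -0.1, 0.6]
finger_gap: 0.698
```

Request:
step_arm:
  increments:
    - [[-0.65,0,0,0,-0.5],[-0.65,0,0,0,-1],[-0.65,0,0,0,-1],[-0.65,0,0,0,-1],[0,0,0,0,-1],[0,0,0,0,-1]]

```text
clock: 19.5
eef_pos: [0.3829, -0.3048, 0.1989]
ee_rot: [3.11, -0.435, 0.002]
contact_force: [-0.1, -0.5, 0.1]
finger_gap: -0.001
```

```bash
python3 - <<'E'
from h import *
np.set_printoptions(precision=4,suppress=True)
s=env.observe();print(loc(s["eef_pos"]),M.T@s["contact_force"],s["finger_gap"])
c,a=shot("wrist","w12.png");cs,b=shot("side","d12.png")
pr=proj(c,[wor((-.078,0,.118)),wor((-.088,0,.121)),wor((-.06,0,.126)),wor((-.1437,0,.0913)),wor((-.078,.015,.118))]);print(pr)
v=int(pr[2,1])-8;u=int(pr[0,0])
col=a[v:v+110,u-6:u+7].astype(int).mean(1)
print([(v+i,*col[i].astype(int).tolist()) for i in range(0,110,3)])
u2=int(pr[4,0]);col=a[v:v+60,u2-2:u2+3].astype(int).mean(1)
print(u2,[(v+i,*col[i].astype(int).tolist()) for i in range(0,60,3)])
cv2.imwrite("pics/v12.png",np.hstack([cv2.resize(a[:240,130:390],(433,400),interpolation=2),cv2.resize(b[206:286,190:260],(350,400),interpolation=2)]))
E
```

```text
[-0.1428 -0.0005  0.1989] [ 0.06   -0.5114  0.0601] -0.0011095194329006415
[[255.9747 107.415 ]
 [256.0183 122.3227]
 [255.8213  79.1899]
 [256.4186 189.5897]
 [234.2592 107.5104]]
[(71, 59, 123, 197), (74, 58, 121, 195), (77, 54, 114, 184), (80, 40, 77, 127), (83, 88, 85, 85), (86, 92, 88, 86), (89, 92, 88, 87), (92, 90, 86, 85), (95, 92, 87, 86), (98, 89, 85, 84), (101, 55, 54, 56), (104, 114, 112, 110), (107, 195, 193, 187), (110, 196, 193, 187), (113, 129, 127, 124), (116, 67, 65, 68), (119, 79, 76, 77), (122, 86, 83, 89), (125, 30, 34, 174), (128, 20, 26, 144), (131, 20, 27, 145), (134, 22, 29, 191), (137, 24, 32, 230), (140, 24, 34, 231), (143, 24, 34, 231), (146, 24, 34, 231), (149, 25, 35, 231), (152, 25, 35, 231), (155, 26, 36, 231), (158, 26, 37, 232), (161, 25, 37, 232), (164, 26, 37, 232), (167, 27, 38, 232), (170, 27, 38, 232), (173, 24, 35, 210), (176, 36, 41, 130), (179, 30, 39, 200)]
234 [(71, 58, 122, 197), (74, 57, 119, 194), (77, 53, 111, 181), (80, 36, 71, 118), (83, 37, 58, 83), (86, 95, 96, 97), (89, 112, 111, 109), (92, 54, 62, 77), (95, 67, 103, 155), (98, 68, 108, 165), (101, 69, 109, 164), (104, 126, 136, 153), (107, 199, 196, 189), (110, 192, 190, 184), (113, 118, 118, 116), (116, 64, 70, 80), (119, 65, 68, 76), (122, 68, 69, 75), (125, 70, 70, 75), (128, 72, 72, 76)]
```

Bar centred at row 109 (prediction 107 for the seat), lip visible in front of it: hooked. Press the lever now.

Request:
step_arm:
  increments:
    - [[0,0,0.9,0,-1],[0,0,0.9,0,-1],[0,0,0.9,0,-1],[0,0,0.8,0,-1],[0,0,0.4,0,-1],[0,0,0.4,0,-1],[0,0,0.4,0,-1]]

```text
clock: 20.3
eef_pos: [0.3828, -0.3046, 0.0805]
ee_rot: [3.111, -0.434, 0.001]
contact_force: [-2.3, 0.8, 2.8]
finger_gap: 0.0
```

Request:
step_arm:
  increments:
    - [[0,0,0.4,0,-1],[0,0,0.4,0,-1],[0,0,0.4,0,-1],[0.08,0,0.4,0,-1],[0.08,0,0.3,0,-1],[0,0,0,0,-1]]

```text
clock: 20.9
eef_pos: [0.3862, -0.3049, 0.0318]
ee_rot: [-3.11, 0.434, 0.002]
contact_force: [-0.3, -0.1, -0.0]
finger_gap: -0.003
```

```bash
python3 - <<'E'
from h import *
np.set_printoptions(precision=4,suppress=True)
s=env.observe();print(loc(s["eef_pos"]),M.T@s["contact_force"])
E
```

```text
[-0.1397  0.0003  0.0318] [-0.2169 -0.1683 -0.0118]
```

Contact force vanished: the lever seems to have snapped home. Back off and look.

Request:
step_arm:
  increments:
    - [[-0.6,0,-0.6,0,-1],[-0.6,0,-0.9,0,-1],[-0.6,0,-1,0,-1],[-0.3,0,-1,0,-1],[0,0,-1,0,-1],[0,0,-1,0,-1],[0,0,-1,0,-1],[0,0,0,0,-1]]

```text
clock: 21.7
eef_pos: [0.3367, -0.292, 0.1986]
ee_rot: [3.107, -0.434, 0.006]
contact_force: [-0.3, -0.4, 0.5]
finger_gap: -0.001
```

```bash
python3 - <<'E'
from h import *
np.set_printoptions(precision=4,suppress=True)
s=env.observe();print(loc(s["eef_pos"]))
c,a=shot("wrist","w13.png");cs,b=shot("side","d13.png");cc,e=shot("scene","s13.png")
def tip(l):
    t=l+.349;return wor((-.082-.066*np.sin(t),0,.068+.066*np.cos(t)))
for l in (1.745,1.95,2.1,2.18): print(l,*[proj(k,tip(l))[0] for k in (c,cs,cc)])
print(proj(c,[wor((-.078,0,.118))]))
p=cv2.copyMakeBorder
cv2.imwrite("pics/v13.png",np.hstack([cv2.resize(a[:200,170:340],(340,400),interpolation=2),cv2.resize(b[216:286,200:256],(224,400) if 0 else (320,400),interpolation=2)]))
for n,im in(("w",a),("s",b),("c",e)):
    h=cv2.cvtColor(im,cv2.COLOR_BGR2HSV);m=((h[:,:,1]>150)&(h[:,:,2]>50)&((h[:,:,0]<5)|(h[:,:,0]>175))).astype(np.uint8)
    print(n,[x.tolist() for x in cv2.connectedComponentsWithStats(m)[2][1:] if x[4]>12])
E
```

```text
[-0.1908 -0.0008  0.1986]
1.745 [255.5403 122.2579] [209.3949 267.7639] [273.1134 271.4371]
1.95 [255.5324 113.6394] [212.9168 271.8052] [275.6857 273.7401]
2.1 [255.5199 106.2817] [216.0289 274.3203] [277.9855 274.8812]
2.18 [255.5111 102.0428] [217.8466 275.4884] [279.3344 275.2942]
[[254.9564  33.5952]]
w [[243, 63, 25, 42, 888]]
s [[217, 256, 15, 21, 87], [362, 296, 34, 9, 144]]
c [[278, 254, 16, 23, 151]]
```

View pics/v13.png

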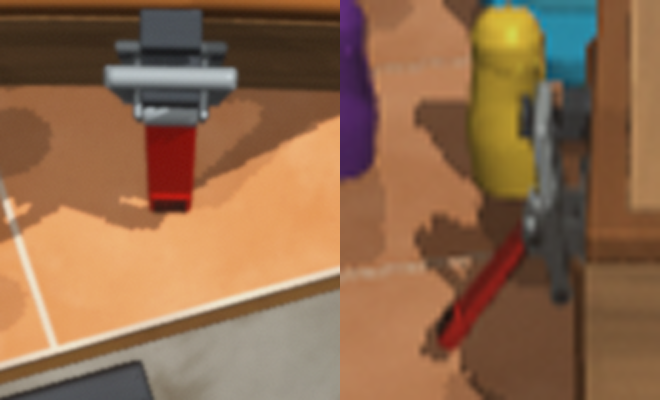

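```bash
python3 - <<'E'
from h import *
np.set_printoptions(precision=4,suppress=True)
c=env.calibration("wrist");s=env.calibration("side")
for sx,sy in((545,92),(545,100),(541,96)):
    X,g=tri(c,(235/2+170,38.5),s,((sx-340)/5.714+200,sy/5.714+216));print(loc(X),g)
print("side pred near end: seated",proj(s,wor((-.078,-.02,.118))),"on lip outside",proj(s,wor((-.0925,-.02,.118))),"wrist seated",proj(c,[wor((-.078,0,.118)),wor((-.0805,0,.1155)),wor((-.0925,0,.115)),wor((-.088,0,.121))]))
print("obs side",(545-340)/5.714+200,95/5.714+216, "lid front-top edge pred wrist", proj(c,wor((-.06,0,.112))))
E
```

```text
[-0.0816 -0.0177  0.1351] 0.010834071577209984
[-0.0813 -0.018   0.1319] 0.010174179416009958
[-0.0822 -0.0179  0.1337] 0.008994258462747814
side pred near end: seated [[235.134  240.0118]] on lip outside [[228.5974 240.0219]] wrist seated [[257.0766  29.2138]
 [257.0934  34.1856]
 [257.1425  53.5767]
 [257.1096  44.6638]]
obs side 235.87679383969197 232.62583129156457 lid front-top edge pred wrist [[257.0204   2.2725]]
```

Everything agrees with the loop being hooked: the bar is at side x 235.9 (235.1 expected if seated, 228.6 if outside the lip). The lever tip matches 2.18. Handing in.

```bash
python3 - <<'E'
from h import *
print(env.hand_in(), env.observe()["clock"])
E
```

```text
the job is handed in; nothing more can be done
the job is handed in; nothing more can be done
```

The job is handed in, at about 22 s on the robot's clock. The shaker stands in the free half of the chest beside the jar, the lid is shut, the loop is hooked over the keeper and the red lever is home.

**What the last checks showed**
- **Shaker and jar:** the last view inside, before the lid was shut, showed both upright. They could not be seen after that.
- **Lid:** the fingertip reached 0.1253 m against a nominal lid top of 0.126 m, and later pictures show it shut.
- **Loop:** in the side view the bar sits at the seated column (235.9 px, against 235.1 expected if seated and 228.6 if outside the lip).
- **Lever:** its tip matches about 2.1 to 2.18 rad in all three cameras, and the resistance vanished as it went past centre. I did not press it again at its stop.
- **Bystanders:** the glass and the tape roll were not approached after the shaker was picked up. I did not measure them again at the end.

**What disagreed or went less smoothly**
- My final two-view point for the end of the bar came out about 15 mm too high, with a 9 to 11 mm gap between the rays. The bar also sat about 5 px lower in the wrist picture than predicted. I relied on the side view and on the wrist rows still being clearly those of a hooked bar.
- The gripper brushed the chest wall at about 19 N while lowering the shaker; I shifted 10 mm and lowered again.
- Pressing the lid shut peaked at about 53 N in total (47 N of it upward) through the fingertips. That is above the 40 N limit set for the arm and the gripper's body; I took the fingertips not to count under that limit.

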